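# Find the solid bronze pedestal by weight and present it

## Task

One of the two look-alike bronze pedestals on the carrying board is solid, the other hollow. Lift the one next to the board's handle clear of the board for a second to feel its weight, set it back upright in its own recess without dropping it, then lift the other one clear for a second in the same way. Finish holding the heavier one in the gripper, upright and still over the middle of the round turntable with its foot about 10 cm above the disc (do not put it down), with the lighter one standing in its own recess and everything else on the bench left where it is.

Things in the scene. Friction and masses are not known exactly. Their poses are not given: they have to be found in the camera images.
- casting_one_center (a point): one of two look-alike bronze pedestals: round base flange 50 mm across, 10 mm thick, above it a straight round body 38 mm in diameter (grip here), 70 mm tall in all. This point: its centre, half-way up (35 mm above its underside), z along its axis. Starts upright in one of the two recesses. 200 to 720 g each; the heavier is at least 1.7 times the lighter, which only lifting shows.
- casting_two_center (a point): one of two look-alike bronze pedestals: round base flange 50 mm across, 10 mm thick, above it a straight round body 38 mm in diameter (grip here), 70 mm tall in all. This point: its centre, half-way up (35 mm above its underside), z along its axis. Starts upright in one of the two recesses. 200 to 720 g each; the heavier is at least 1.7 times the lighter, which only lifting shows.
- nest_by_handle (a point): centre of the floor of the round recess nearer the handle of the board: fixed, wooden, 100 by 190 mm, 18 mm thick, a flat handle 34 mm wide and 57 mm long in the middle of one short end. Two recesses, 56 mm across, 7 mm deep, 120 mm apart along it, floors 11 mm above the table. y axis along the board towards the handle, z up.
- nest_far (a point): centre of the floor of the other round recess, 120 mm from the first, away from the handle; same axes and sizes.
- turntable_top (a point): centre of the top face of the round wooden turntable, a fixed disc 150 mm across on a short pedestal; the top face is 45 mm above the table, z up. Board and turntable may stand either way round, left or right of the robot.
- paint_jar_center (a point): bystander: small white jar with black cap, 40 mm diameter, 50 mm tall, standing beside one long edge of the board; its centre.
- cork_block_center (a point): bystander: cork sanding block 30 by 60 by 25 mm, beside the board's other long edge; its centre.
- wax_tin_center (a point): bystander: round metal tin, 52 mm diameter, 45 mm tall, beside the turntable; its centre.
Not all that is in view belongs to the job. Leave any purple or red look-alike of the part that bears casting_two_center alone.

How it is judged (in metres and radians):
On the way, in this order (a step that is already met when the one before it is completed fails the run):
1. the pedestal by the handle is held clear of the board (foot about 35 mm above its recess) for half a second while the other stands untouched in its recess (((height (world z) of casting_one_center above 0.08 m and contact force between casting_one and the fingers above 1 N and (distance of casting_two_center from where it was at the start of the episode below 0.012 m and angle between casting_two_center's own z axis and vertical below 0.08 rad) and horizontal distance between casting_two_center and nest_far below 0.015 m and contact force between casting_two and the fingers below 0.2 N) or (height (world z) of casting_two_center above 0.08 m and contact force between casting_two and the fingers above 1 N and (distance of casting_one_center from where it was at the start of the episode below 0.012 m and angle between casting_one_center's own z axis and vertical below 0.08 rad) and horizontal distance between casting_one_center and nest_far below 0.015 m and contact force between casting_one and the fingers below 0.2 N))), for 0.5 s.
2. it is set back upright in its own recess and let go, both pedestals standing in their recesses (distance of each of casting_one_center, casting_two_center from where it was at the start of the episode below 0.012 m and angle between each of casting_one_center, casting_two_center's own z axis and vertical below 0.08 rad and contact force between each of casting_one, casting_two and the fingers below 0.2 N), for 0.2 s.
3. the other pedestal is held clear of the board for half a second while the first stands in its recess (((height (world z) of casting_one_center above 0.08 m and contact force between casting_one and the fingers above 1 N and (distance of casting_two_center from where it was at the start of the episode below 0.012 m and angle between casting_two_center's own z axis and vertical below 0.08 rad) and horizontal distance between casting_two_center and nest_by_handle below 0.015 m and contact force between casting_two and the fingers below 0.2 N) or (height (world z) of casting_two_center above 0.08 m and contact force between casting_two and the fingers above 1 N and (distance of casting_one_center from where it was at the start of the episode below 0.012 m and angle between casting_one_center's own z axis and vertical below 0.08 rad) and horizontal distance between casting_one_center and nest_by_handle below 0.015 m and contact force between casting_one and the fingers below 0.2 N))), for 0.5 s.
At the end, for the whole second after the job is handed in: The heavier pedestal is held in the gripper, still, upright within 0.2 rad, within 30 mm of the turntable's centre, foot 50 to 160 mm above the disc; the lighter (under 4 N on the board) stands untouched in its own recess, upright within 0.08 rad, within 12 mm of its start (((horizontal distance between casting_one_center and turntable_top below 0.03 m and z of casting_one_center in the frame of turntable_top between 0.085 and 0.195 m and angle between casting_one_center's own z axis and vertical below 0.2 rad and linear speed of casting_one below 0.03 m/s and contact force between casting_one and the fingers above 2 N and (distance of casting_two_center from where it was at the start of the episode below 0.012 m and angle between casting_two_center's own z axis and vertical below 0.08 rad) and contact force between casting_two and the fingers below 0.2 N and linear speed of casting_two below 0.02 m/s and contact force between casting_two and board below 4 N) or (horizontal distance between casting_two_center and turntable_top below 0.03 m and z of casting_two_center in the frame of turntable_top between 0.085 and 0.195 m and angle between casting_two_center's own z axis and vertical below 0.2 rad and linear speed of casting_two below 0.03 m/s and contact force between casting_two and the fingers above 2 N and (distance of casting_one_center from where it was at the start of the episode below 0.012 m and angle between casting_one_center's own z axis and vertical below 0.08 rad) and contact force between casting_one and the fingers below 0.2 N and linear speed of casting_one below 0.02 m/s and contact force between casting_one and board below 4 N))); the arm keeps its last pose, push and grip.
It fails at once if a pedestal is tipped over (more than 0.6 rad) (angle between any of casting_one_center, casting_two_center's own z axis and vertical above 0.6 rad).
It fails at once if a pedestal is dropped (falls freely faster than 0.5 m/s) ((linear speed of casting_one above 0.5 m/s and contact force between casting_one and the fingers below 0.1 N) or (linear speed of casting_two above 0.5 m/s and contact force between casting_two and the fingers below 0.1 N)).
It fails at once if a bystander is pushed more than 30 mm away (distance of any of paint_jar_center, cork_block_center, wax_tin_center from where it was at the start of the episode above 0.03 m).
It also fails if it takes over 72 s, if anything falls off the work surface, if the arm or the gripper's body presses on something with over 40 N, if the wrist force passes 120 N, or if a joint passes its speed limit or range.

## Robot

A 6-joint arm with a two-finger parallel gripper is mounted at the origin on the work surface. World frame = base frame: x ahead of the robot, y to its left, z up, the work surface at z = 0. Lengths are in mm, angles in rad, forces in N, time in s.
With the tool pointing down it reaches from about 350 to 725 mm from the base axis. Payload 4.3 kg.
Tool frame: the origin (TCP) lies at the very end of the fingers, on their centre line; the grasp point (between the pads) lies 19 mm behind it (ctrl.hold_point_z is the distance from the TCP to the grasp point, in mm); z points along the fingers, y is the direction in which the jaws open and shut (so a half turn about z gives the same grasp; the last joint's range is limited). The gripper opens to 85 mm and grips with 20 to 120 N. Pads are 22 mm wide; open, the fingers measure 114 mm over their backs; the gripper's body (76 mm by 85 mm) begins 54 mm behind the grasp point. The pads swing forward as they close: fully open they stand 13 mm farther back than shut.
Start: joints at [1.105, 0.377, 0.081, 1.274, 0, 1.46], TCP at [200.305, 539.022, 231.329] pointing down, gripper open.
Joint ranges: [-2.72, 2.72], [-0.84, 1.66], [-1.02, 1.22], [-1.77, 2.12], [-1.37, 1.28], [-3.14, 3.14]. Speed limits (rad/s): [2.57, 2.57, 3.14, 3.14, 3.14, 3.14].

## Interface

Orientations are given as a unit quaternion [w, x, y, z].
In Python, from cell import ctrl gives the robot as it stands.
- The arm moves only by the tool arm_command, never from a script. Its argument "moves" is a list that holds one entry, the list of rows, each a list of 4 numbers: the shift along the tool's x, y, z in m, then the turn about the tool's z in degrees. In form: [[[dx, dy, dz, turn], ...]]. A call has 1 to 8 rows; each row is the pose to reach, as a shift and turn from the pose commanded when the call began, along the tool's axes at that moment; what a row does not reach only later rows make up. A row lasts 1/8 s, in which the tool goes at most 62.5 mm and 10.7 degrees, less where a joint would pass 70% of its speed; a pose out of reach is approached as far as the arm can. A call with a gripper value outside its range is refused whole. "grip" is the gripper's target within -1 to 1 (shut at 1, half-way at 0, fully open at -1), set as the call begins (left out, the last holds). The fingers move at their own pace and stop on an object; the grip force is fixed at half the most. Time passes only in rows, so rows that repeat a pose let the fingers close. It gives the time, the measured TCP pose, the force and the opening at its end, in the units of the state.
- ctrl.get_state(): the state, without advancing time (a new reading comes with each control period).
- ctrl.snapshot(name): name is "scene" or "top" or "wrist"; returns (picture, depth): 384x512x3 uint8, red, green, blue; 384x512 float32, mm along the optical axis (not along the pixel's ray), 0 where there is no reading.
- ctrl.camera_params(name): a dict with "intrinsics" (3x3 intrinsics, pixels), "origin" and "attitude" of the camera in the world. Camera axes: x right, y down, z forward; pixel columns grow to the right and rows downward; lengths in mm; the calibration is good to about 2 mm. A picture is of the moment at which its call begins: read the wrist's pose just before it. camera_params takes no time and is no camera call; for the wrist camera it gives the pose at the moment of the call.
- ctrl.sign_off(): hands the job in, once; it reports no verdict.
The state is a dict: "time": time; "joint_pos": joint angles; "qvel": joint speeds; "effort": joint torques, N m; "tcp_pos": TCP position; "eef_rot": TCP orientation; "contact_force": force on the tool from outside, world axes, zero at the start; "torque": the same for the moment, N m; "finger_gap": finger opening in mm.
Only numpy, scipy, OpenCV 4.12 (cv2) and the standard library are available. Lean on these libraries where they do the work, as an engineer would, in place of code of your own. Each camera call takes 0.05 s, during which the arm holds its last target.

## Working session

There is one attempt and no reset: what is moved stays moved. The work goes in short steps, Python scripts to look and compute and a tool call to move; the robot and the scene stay as the last step left them, time stands still between calls to the robot, and variables do not carry over. Pictures are saved under pics/ and viewed, and the job is handed in when it is done.

Besides the shell and the picture viewer there is one more tool, called by a JSON object that holds its "fn" and its "kwargs", one argument or row to a line. arm_command: Moves the arm, as the interface text tells. Its arguments: {"type":"object","properties":{"moves":{"type":"array"},"grip":{"type":"number"}},"required":["moves"]}

```bash
mkdir -p pics; ls; python3 - <<'E'
from cell import ctrl
import cv2
print(ctrl.get_state())
for n in ("scene","top","wrist"):
    p=ctrl.camera_params(n); print(n,p)
    im,d=ctrl.snapshot(n)
    cv2.imwrite(f"pics/{n}0.png",im[:,:,::-1])
    import numpy as np; np.save(f"pics/{n}0_d.npy",d)
    print((d>0).mean())
E
```

```text
pics
{'time': 0.0, 'joint_pos': array([1.10467844e+00, 3.78119909e-01, 7.96124406e-02, 1.27441910e+00,
       2.36540002e-05, 1.46048725e+00]), 'qvel': array([ 0.00091865,  0.00215554, -0.00119493,  0.00236996, -0.00154396,
       -0.00185108]), 'effort': array([ 3.47516243e-04, -4.63601732e+01,  2.69877058e+01,  2.08284130e-02,
       -2.20883203e-05, -9.62907194e-06]), 'tcp_pos': array([199.98862243, 538.38327044, 230.3232372 ]), 'eef_rot': array([-3.14089014e-04,  1.76967353e-01,  9.84216146e-01, -1.01782651e-03]), 'contact_force': array([ 0.51286594, -0.1016841 , -0.01406259]), 'torque': array([-0.00448083,  0.0027555 , -0.01243643]), 'finger_gap': 85.89772555778495}
scene {'intrinsics': array([[449.99632155,   0.        , 247.7241486 ],
       [  0.        , 449.99632155, 191.60283773],
       [  0.        ,   0.        ,   1.        ]]), 'origin': array([1109.09637817, -556.19153058,  889.92512168]), 'attitude': array([-0.34082598,  0.85716003,  0.3563924 , -0.14865664])}
0.9957987467447916
top {'intrinsics': array([[354.22793426,   0.        , 249.38196239],
       [  0.        , 354.22793426, 188.9651573 ],
       [  0.        ,   0.        ,   1.        ]]), 'origin': array([4.83039589e+02, 2.91932395e-01, 8.20892215e+02]), 'attitude': array([ 0.0182739 , -0.69596657,  0.71636267, -0.04605571])}
0.9960123697916666
wrist {'intrinsics': array([[297.62914213,   0.        , 253.14311055],
       [  0.        , 297.62914213, 187.59765626],
       [  0.        ,   0.        ,   1.        ]]), 'origin': array([130.83568974, 565.8430603 , 374.63945538]), 'attitude': array([0.12072912, 0.81174543, 0.56523665, 0.08367414])}
0.9959309895833334
```

View pics/scene0.png

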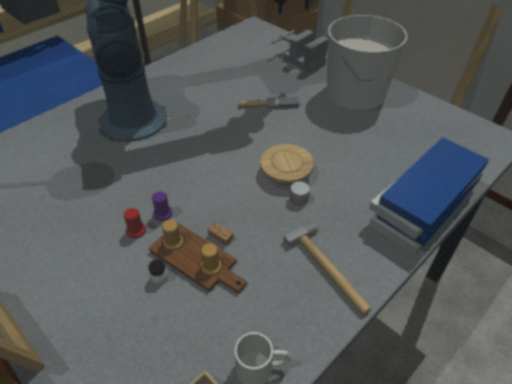

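View pics/top0.png

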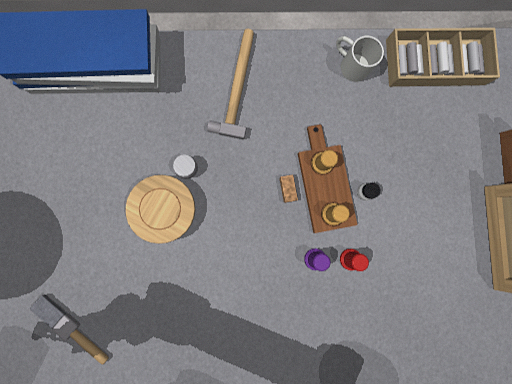

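View pics/wrist0.png

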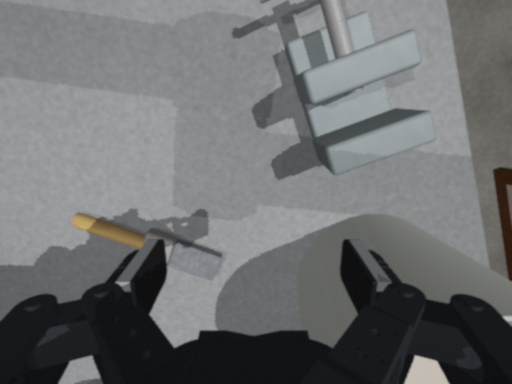

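The scene view shows two gold pedestals on the board, at (171,235) and (210,262), with the handle at (235,285). Purple (161,205) and red (134,222) look-alikes stand off the board. In the top view the handle-side pedestal is at about (325,160), the far one at (337,213), and the turntable at (160,209). Next I'll enlarge these and measure.

```bash
cat > h.py <<'E'
import numpy as np, cv2
from scipy.spatial.transform import Rotation as R
from cell import ctrl
def rot(q): return R.from_quat([q[1],q[2],q[3],q[0]]).as_matrix()
def ray(p,u,v):
    K=p["intrinsics"]; d=np.array([(u-K[0,2])/K[0,0],(v-K[1,2])/K[1,1],1.0]); return rot(p["attitude"])@d
def at_depth(p,u,v,z): return p["origin"]+ray(p,u,v)*z
def at_z(p,u,v,z):
    r=ray(p,u,v); return p["origin"]+r*(z-p["origin"][2])/r[2]
def cloud(p,d):
    v,u=np.mgrid[0:d.shape[0],0:d.shape[1]]; K=p["intrinsics"]
    c=np.stack([(u-K[0,2])/K[0,0]*d,(v-K[1,2])/K[1,1]*d,d],-1)
    return c@rot(p["attitude"]).T+p["origin"]
def proj(p,X):
    c=rot(p["attitude"]).T@(np.asarray(X,float)-p["origin"]); K=p["intrinsics"]; return (K@c/c[2])[:2]
def tri(rays):
    A=np.zeros((3,3));b=np.zeros(3)
    for o,d in rays:
        d=d/np.linalg.norm(d);M=np.eye(3)-np.outer(d,d);A+=M;b+=M@o
    return np.linalg.solve(A,b)
E
python3 - <<'E'
from h import *
im=cv2.imread("pics/top0.png"); c=im[115:275,270:400]; cv2.imwrite("pics/top0c.png",cv2.resize(c,None,fx=4.5,fy=4.5,interpolation=cv2.INTER_CUBIC)[:,:])
im=cv2.imread("pics/scene0.png"); c=im[180:300,110:260]; cv2.imwrite("pics/scene0c.png",cv2.resize(c,None,fx=5,fy=5,interpolation=cv2.INTER_CUBIC))
c=im[130:220,240:340]; cv2.imwrite("pics/scene0t.png",cv2.resize(c,None,fx=5,fy=5,interpolation=cv2.INTER_CUBIC))
pt=ctrl.camera_params("top");d=np.load("pics/top0_d.npy");C=cloud(pt,d)
for u,v in [(328,158),(340,213),(327,185),(316,130),(160,209),(184,166),(371,190),(289,188),(317,260),(300,300)]: print((u,v),C[v,u].round(1))
E
```

```text
(328, 158) [ 612.3 -200.3   78.8]
(340, 213) [ 494.2 -219.4   80.5]
(327, 185) [ 560.5 -212.1   14.7]
(316, 130) [ 690.  -192.4   16.3]
(160, 209) [515.  163.6  46.5]
(184, 166) [608.1 111.   44.5]
(371, 190) [ 543.2 -299.8   52. ]
(289, 188) [ 555.2 -122.5   22.6]
(317, 260) [ 397.3 -167.9   71.5]
(300, 300) [ 3.008e+02 -1.406e+02  2.000e-01]
```

View pics/top0c.png

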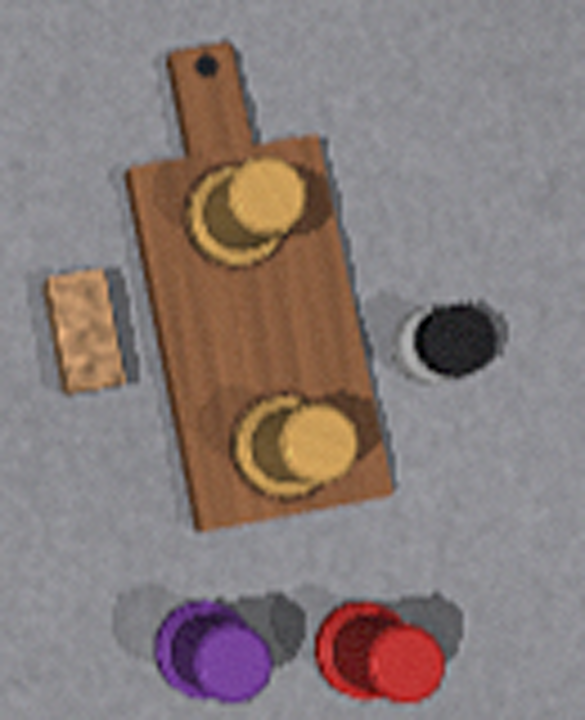

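View pics/scene0c.png

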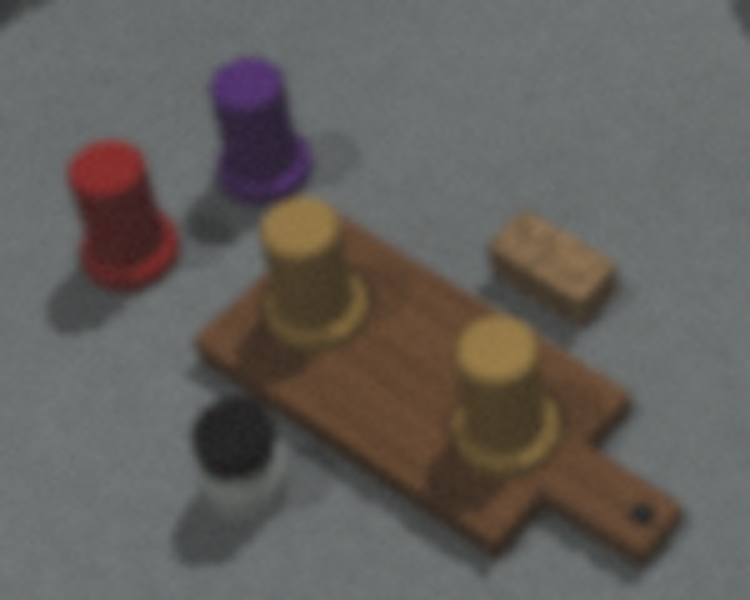

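The top crop shows the handle's end at crop (203,65). The gold cap nearer it is at (267,196) and the far one at (319,444). Purple (232,662) and red (407,664) stand off the board, so I'll leave them. Both gold parts match "bronze, on the board", and the one by the handle is the x≈612 one. Next I'll triangulate the tops and the turntable.

```bash
python3 - <<'E'
from h import *
pt=ctrl.camera_params("top");ps=ctrl.camera_params("scene")
dt=np.load("pics/top0_d.npy");ds=np.load("pics/scene0_d.npy")
f=lambda x,y,s,o:((x+.5)/s-.5+o[0],(y+.5)/s-.5+o[1])
for n,a,b in [("handle",f(267,196,4.5,(270,115)),f(497,350,5,(110,180))),("far",f(319,444,4.5,(270,115)),f(302,227,5,(110,180)))]:
    print(n,a,b,"tri",tri([(pt["origin"],ray(pt,*a)),(ps["origin"],ray(ps,*b))]).round(1),"top@81",at_z(pt,*a,81).round(1),"scene@81",at_z(ps,*b,81).round(1))
for n,p,d in (("top",pt,dt),("scene",ps,ds)):
    C=cloud(p,d)
    for nm,c,r,lo,hi in [("handle",(612,-200),40,70,95),("far",(494,-219),40,70,95),("tt",(515,163),95,38,52),("tin",(608,111),40,38,52),("jar",(543,-300),35,40,60),("cork",(555,-122),50,18,32)]:
        m=(np.hypot(C[...,0]-c[0],C[...,1]-c[1])<r)&(C[...,2]>lo)&(C[...,2]<hi)
        X=C[m]; (cx,cy),rad=cv2.minEnclosingCircle(X[:,:2].astype(np.float32)); print(n,nm,m.sum(),X.mean(0).round(1),"circ",round(cx,1),round(cy,1),round(rad,1),"zmed",np.median(X[:,2]).round(1))
s=ctrl.get_state(); print(rot(s["eef_rot"]).round(3))
E
```

```text
handle (328.94444444444446, 158.16666666666666) (209.0, 249.6) tri [ 613.2 -203.5   73.4] top@81 [ 611.5 -201.8   81. ] scene@81 [ 618.1 -206.4   81. ]
far (340.5, 213.27777777777777) (170.0, 225.0) tri [ 494.3 -221.7   73.6] top@81 [ 493.6 -220.3   81. ] scene@81 [ 500.6 -224.1   81. ]
top handle 249 [ 612.7 -201.4   79.9] circ 613.4 -202.5 19.2 zmed 80.2
top far 263 [ 495.  -219.7   79.7] circ 495.5 -221.2 19.3 zmed 80.0
top tt 3772 [517.7 163.5  45. ] circ 525.5 159.3 83.9 zmed 45.1
top tin 426 [607.1 113.6  44.7] circ 602.0 113.8 33.9 zmed 44.8
top jar 225 [ 544.1 -301.7   49. ] circ 544.9 -303.1 18.6 zmed 49.3
top cork 384 [ 556.4 -125.3   24. ] circ 557.6 -134.6 39.3 zmed 24.4
scene handle 209 [ 618.  -207.3   78.3] circ 616.1 -206.1 19.6 zmed 78.9
scene far 184 [ 499.9 -225.6   78.3] circ 498.8 -223.6 19.8 zmed 79.0
scene tt 1604 [523.  157.8  43.6] circ 526.1 157.7 82.7 zmed 43.6
scene tin 251 [606.1 111.8  43. ] circ 603.1 113.4 34.5 zmed 43.1
scene jar 204 [ 548.3 -306.6   47.9] circ 547.2 -305.8 19.0 zmed 48.3
scene cork 264 [ 559.2 -127.    22.9] circ 560.7 -137.6 38.3 zmed 23.0
[[-0.937  0.348 -0.001]
 [ 0.348  0.937 -0.001]
 [ 0.    -0.002 -1.   ]]
```

View pics/scene0t.png

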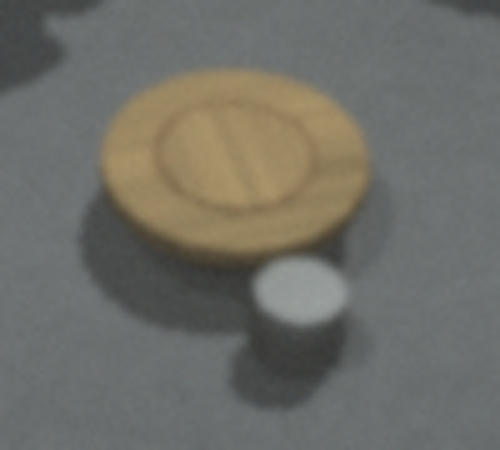

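Both views put the tops at about z=80, and the castings are 119.6 mm apart, which matches the 120 mm given. The two cameras disagree by about 5 mm in xy, so I'll refine with the wrist camera. First I'll fly over the middle of the board.

{"fn": "arm_command", "kwargs": {
  "moves": [
    [[-0.037,-0.036,0,-3.6],[-0.077,-0.075,0,-7.2],[-0.117,-0.114,0,-10.8],[-0.157,-0.153,0,-14.4],[-0.197,-0.192,0,-18],[-0.237,-0.231,0,-21.6],[-0.277,-0.27,0,-25.2],[-0.317,-0.309,0,-29]]
  ],
  "grip": -1
}}

```text
time: 1.15
tcp_pos: [390.2, 137.2, 231.3]
eef_rot: [0.0, -0.076, 0.997, 0.0]
contact_force: [1.5, -0.2, -0.2]
finger_gap: 85.4
```

```bash
python3 - <<'E'
from h import *
s=ctrl.get_state(); Rm=rot(s["eef_rot"]); print(s["time"],s["tcp_pos"].round(1),Rm.round(3).tolist(),s["joint_pos"].round(2))
print("to midboard", (Rm.T@(np.array([556,-213,230])-s["tcp_pos"])).round(1))
E
```

```text
1.15 [390.2 137.2 231.3] [[-0.988, -0.152, 0.0], [-0.152, 0.988, 0.0], [-0.0, 0.0, -1.0]] [ 0.18  0.05 -0.33  1.18  0.    0.03]
to midboard [-110.6 -371.4    1.2]
```

{"fn": "arm_command", "kwargs": {
  "moves": [
    [[-0.016,-0.054,0,0],[-0.032,-0.108,0,0],[-0.048,-0.162,0,0],[-0.064,-0.216,0,0],[-0.08,-0.27,0,0],[-0.096,-0.324,0,0],[-0.11,-0.371,0,0],[-0.11,-0.371,0,0]]
  ]
}}

```text
time: 2.15
tcp_pos: [554.8, -214.5, 229.9]
eef_rot: [-0.0, -0.073, 0.997, -0.0]
contact_force: [-1.0, 1.0, 0.1]
finger_gap: 85.1
```

```bash
python3 - <<'E'
from h import *
s=ctrl.get_state(); Rm=rot(s["eef_rot"]); print(s["time"],s["tcp_pos"].round(1),Rm.round(3).tolist(),s["joint_pos"].round(2),abs(s["qvel"]).max())
p=ctrl.camera_params("wrist"); im,d=ctrl.snapshot("wrist"); cv2.imwrite("pics/w1.png",im[:,:,::-1]); np.save("pics/w1.npy",d); np.savez("pics/w1p.npz",**p)
C=cloud(p,d)
for nm,c,r,lo,hi in [("handle",(615,-204),40,70,95),("far",(497,-222),40,70,95)]:
        m=(np.hypot(C[...,0]-c[0],C[...,1]-c[1])<r)&(C[...,2]>lo)&(C[...,2]<hi)
        X=C[m]; 
        if len(X): (cx,cy),rad=cv2.minEnclosingCircle(X[:,:2].astype(np.float32)); print(nm,m.sum(),X.mean(0).round(1),"circ",round(cx,1),round(cy,1),round(rad,1),"zmed",np.median(X[:,2]).round(1))
E
```

```text
2.15 [ 554.8 -214.5  229.9] [[-0.989, -0.146, -0.001], [-0.146, 0.989, -0.0], [0.001, 0.0, -1.0]] [-0.48  0.42  0.14  1.29 -0.   -0.62] 0.05700529616665571
handle 967 [ 610.8 -202.    81.5] circ 613.4 -201.5 18.9 zmed 82.3
far 1227 [ 494.9 -220.3   82.1] circ 495.2 -220.3 18.9 zmed 82.3
```

View pics/w1.png

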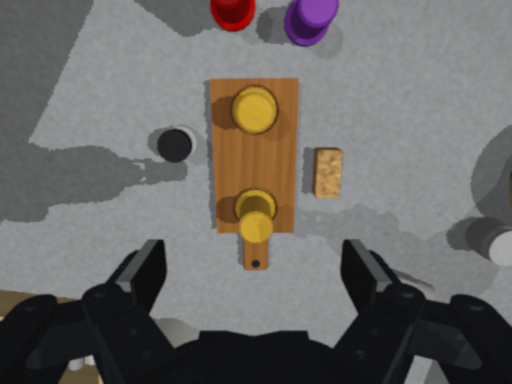

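The wrist view shows the far cap at (255,109) and the handle-side one at (256,227). From this view the far cap is at (495.2,-220.3) and the handle-side one at (613.4,-201.5), both with z about 82. They are 119.7 mm apart and agree with the top camera. I'll move above the handle-side pedestal and take a second wrist view.

{"fn": "arm_command", "kwargs": {
  "moves": [
    [[-0.03,0.002,0.03,0],[-0.06,0.004,0.06,0],[-0.06,0.004,0.08,0],[-0.06,0.004,0.08,0],[-0.06,0.004,0.08,0]]
  ]
}}

```text
time: 2.82
tcp_pos: [612.7, -197.8, 152.4]
eef_rot: [0.0, -0.075, 0.997, -0.0]
contact_force: [0.4, -0.1, -0.2]
finger_gap: 85.5
```

```bash
cat > look.py <<'E'
from h import *
import sys
n=sys.argv[1]
s=ctrl.get_state(); Rm=rot(s["eef_rot"]); print(s["time"],s["tcp_pos"].round(1),Rm.round(3).tolist(),"gap",s["finger_gap"],"F",s["contact_force"].round(2))
p=ctrl.camera_params("wrist"); im,d=ctrl.snapshot("wrist"); cv2.imwrite(f"pics/{n}.png",im[:,:,::-1]); np.save(f"pics/{n}.npy",d); np.savez(f"pics/{n}p.npz",**p)
C=cloud(p,d)
for nm,c,r,lo,hi in [("handle",(613,-202),40,70,95),("far",(495,-220),40,70,95)]:
        m=(np.hypot(C[...,0]-c[0],C[...,1]-c[1])<r)&(C[...,2]>lo)&(C[...,2]<hi)
        X=C[m]
        if len(X): (cx,cy),rad=cv2.minEnclosingCircle(X[:,:2].astype(np.float32)); print(nm,m.sum(),X.mean(0).round(1),"circ",round(cx,1),round(cy,1),round(rad,1),"zmed",np.median(X[:,2]).round(1),"tool delta",(Rm.T@(np.array([cx,cy,50-19])-s["tcp_pos"])).round(1))
E
python3 look.py w2
```

```text
2.825 [ 612.7 -197.8  152.4] [[-0.989, -0.15, 0.001], [-0.15, 0.989, -0.0], [-0.001, -0.0, -1.0]] gap 85.5447149592074 F [ 0.42 -0.11 -0.17]
handle 1883 [ 611.5 -202.    81.7] circ 613.6 -201.8 19.0 zmed 82.3 tool delta [ -0.2  -4.1 121.4]
far 2723 [ 497.3 -220.    81.9] circ 495.5 -220.4 19.0 zmed 82.2 tool delta [119.3  -4.7 121.3]
```

View pics/w2.png

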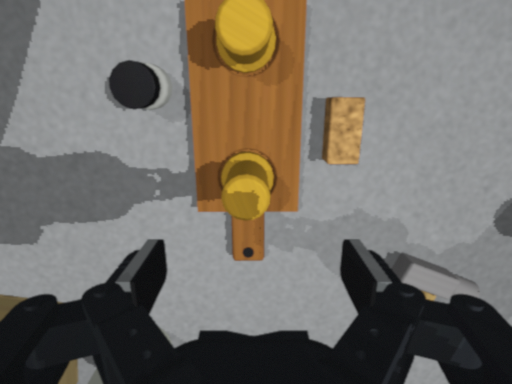

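The wrist camera gives (613.6,-201.8) with the top at about z=82, consistent over two positions. Correct y by -4 mm and descend by 119 mm, so that the TCP is at z≈33 and the pads at mid-body.

{"fn": "arm_command", "kwargs": {
  "moves": [
    [[0,-0.004,0.015,0],[0,-0.004,0.035,0],[0,-0.004,0.055,0],[0,-0.004,0.075,0],[0,-0.004,0.095,0],[0,-0.004,0.11,0],[0,-0.004,0.119,0],[0,-0.004,0.119,0]]
  ]
}}

```text
time: 3.88
tcp_pos: [613.0, -202.3, 31.7]
eef_rot: [-0.0, -0.075, 0.997, 0.0]
contact_force: [0.7, 0.3, -0.3]
finger_gap: 85.8
```

```bash
python3 - <<'E'
from h import *
s=ctrl.get_state(); print(s)
im,d=ctrl.snapshot("scene"); c=im[180:300,110:260]; cv2.imwrite("pics/s3.png",cv2.resize(c[:,:,::-1],None,fx=5,fy=5,interpolation=cv2.INTER_CUBIC))
E
```

```text
{'time': 3.875, 'joint_pos': array([-4.16978517e-01,  6.36992855e-01, -2.80263666e-02,  9.06887472e-01,
        9.70948902e-05, -5.67208167e-01]), 'qvel': array([ 0.00085094, -0.01390164,  0.02169172,  0.01073561, -0.00048796,
       -0.00138434]), 'effort': array([-5.94863598e-02, -5.47688985e+01,  2.38939726e+01, -1.74780563e-01,
       -2.17595145e-03, -2.46941754e-04]), 'tcp_pos': array([ 613.01300747, -202.27116277,   31.67179718]), 'eef_rot': array([-4.66371008e-04, -7.50441704e-02,  9.97180055e-01,  3.05095504e-04]), 'contact_force': array([ 0.66402473,  0.26044295, -0.28274165]), 'torque': array([ 0.04690121, -0.012377  , -0.0101664 ]), 'finger_gap': 85.7634725719547}
```

View pics/s3.png

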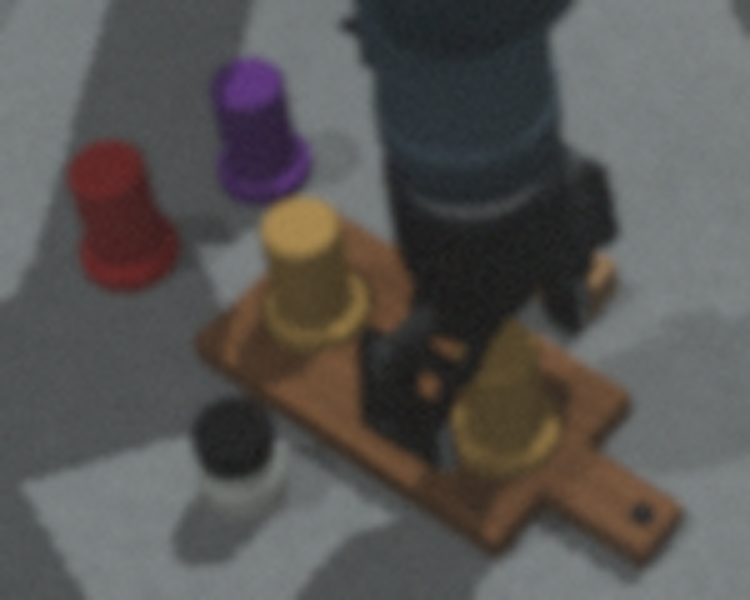

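Fingers straddle the handle-side pedestal: the tips are at crop (430,455) and (575,330), with their midpoint on the body at (505,395). Closing now.

{"fn": "arm_command", "kwargs": {
  "moves": [
    [[0,0,0,0],[0,0,0,0],[0,0,0,0],[0,0,0,0],[0,0,0,0],[0,0,0,0],[0,0,0,0],[0,0,0,0]]
  ],
  "grip": 1
}}

```text
time: 4.92
tcp_pos: [614.2, -202.6, 33.1]
eef_rot: [0.001, -0.075, 0.997, -0.0]
contact_force: [-0.1, 0.1, 6.2]
finger_gap: 36.9
```

```bash
python3 - <<'E'
from h import *
s=ctrl.get_state(); print(s)
E
```

```text
{'time': 4.925, 'joint_pos': array([-4.16792017e-01,  6.35635894e-01, -2.64316267e-02,  9.07109622e-01,
        1.61464509e-04, -5.67223282e-01]), 'qvel': array([-0.00080951, -0.00064406,  0.00060823,  0.00032504, -0.00100927,
        0.00046807]), 'effort': array([ 2.81802344e-02, -5.18601322e+01,  2.23579609e+01, -9.58900619e-02,
       -3.22475564e-02,  5.45374729e-03]), 'tcp_pos': array([ 614.164724  , -202.62816349,   33.09801569]), 'eef_rot': array([ 7.51701147e-04, -7.51447721e-02,  9.97172303e-01, -3.11292193e-04]), 'contact_force': array([-0.12824722,  0.08641506,  6.19518138]), 'torque': array([ 0.03283406,  0.08791282, -0.07529506]), 'finger_gap': 36.921254400230296}
```

Gripped at 36.9 mm, against a 38 mm body. Lift 50 mm gently.

{"fn": "arm_command", "kwargs": {
  "moves": [
    [[0,0,-0.004,0],[0,0,-0.011,0],[0,0,-0.019,0],[0,0,-0.028,0],[0,0,-0.037,0],[0,0,-0.046,0],[0,0,-0.052,0],[0,0,-0.052,0]]
  ]
}}

```text
time: 5.92
tcp_pos: [614.0, -202.6, 85.0]
eef_rot: [0.001, -0.075, 0.997, -0.0]
contact_force: [0.3, -0.1, -2.2]
finger_gap: 36.7
```

{"fn": "arm_command", "kwargs": {
  "moves": [
    [[0,0,0,0],[0,0,0,0],[0,0,0,0],[0,0,0,0],[0,0,0,0],[0,0,0,0],[0,0,0,0],[0,0,0,0]]
  ]
}}

```text
time: 6.92
tcp_pos: [613.5, -202.4, 84.3]
eef_rot: [0.0, -0.075, 0.997, 0.0]
contact_force: [-0.1, -0.0, -2.7]
finger_gap: 36.4
```

```bash
python3 - <<'E'
from h import *
for i in range(4):
    s=ctrl.get_state(); print(s["time"],s["tcp_pos"].round(2),s["contact_force"].round(2),s["torque"].round(3),s["effort"].round(2),s["finger_gap"])
    im,d=ctrl.snapshot("scene" if i%2==0 else "wrist"); 
    if i==0: cv2.imwrite("pics/s4.png",cv2.resize(im[160:310,110:310,::-1],None,fx=4,fy=4,interpolation=cv2.INTER_CUBIC))
    if i==1: cv2.imwrite("pics/w4.png",im[:,:,::-1])
E
```

```text
6.925 [ 613.48 -202.41   84.29] [-0.08 -0.   -2.74] [ 0.022 -0.005  0.053] [  0.   -56.22  26.24   0.    -0.    -0.  ] 36.42151158122073
6.975 [ 613.46 -202.36   84.29] [ 1.16 -0.37 -1.76] [-0.028 -0.008 -0.009] [  0.   -56.22  26.24   0.    -0.    -0.  ] 36.80297789769694
7.025 [ 613.47 -202.38   84.31] [ 0.25 -0.41 -2.38] [-0.027  0.064  0.006] [ -0.   -56.22  26.24   0.    -0.    -0.  ] 36.745962491420784
7.075 [ 613.47 -202.36   84.27] [ 0.05 -0.11 -1.89] [-0.02  -0.04  -0.023] [ -0.   -56.22  26.24   0.    -0.     0.  ] 36.53376798333467
```

View pics/s4.png

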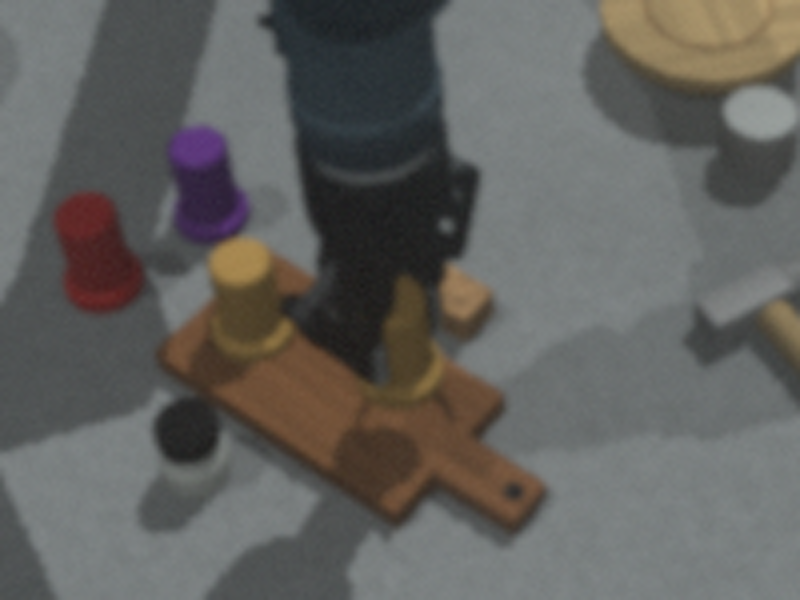

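It hangs upright and clear, with its foot at crop (402,385) above the empty recess. The wrist force is about -2.2 N, so roughly 220 g. Now set it back, slowly at the end.

{"fn": "arm_command", "kwargs": {
  "moves": [
    [[0,0,0.006,0],[0,0,0.014,0],[0,0,0.022,0],[0,0,0.03,0],[0,0,0.037,0],[0,0,0.042,0],[0,0,0.045,0],[0,0,0.047,0]]
  ]
}}

```text
time: 8.12
tcp_pos: [613.6, -202.4, 37.2]
eef_rot: [0.0, -0.075, 0.997, -0.0]
contact_force: [0.3, 0.2, -2.7]
finger_gap: 36.8
```

{"fn": "arm_command", "kwargs": {
  "moves": [
    [[0,0,0.001,0],[0,0,0.002,0],[0,0,0.003,0],[0,0,0.004,0],[0,0,0.0045,0],[0,0,0.0045,0]]
  ]
}}

```text
time: 8.88
tcp_pos: [613.5, -202.4, 33.1]
eef_rot: [0.0, -0.075, 0.997, -0.0]
contact_force: [-1.7, -0.1, 1.5]
finger_gap: 37.2
```

The force has turned to +1.5 N, so it stands on the recess floor. Opening.

{"fn": "arm_command", "kwargs": {
  "moves": [
    [[0,0,0,0],[0,0,0,0],[0,0,0,0],[0,0,0,0],[0,0,0,0],[0,0,0,0],[0,0,0,0],[0,0,0,0]]
  ],
  "grip": -1
}}

```text
time: 9.88
tcp_pos: [613.5, -202.4, 32.8]
eef_rot: [0.0, -0.075, 0.997, 0.0]
contact_force: [0.6, 0.2, 0.1]
finger_gap: 85.6
```

{"fn": "arm_command", "kwargs": {
  "moves": [
    [[0,0,-0.01,0],[0,0,-0.03,0],[0,0,-0.05,0],[0,0,-0.07,0],[0,0,-0.09,0],[0,0,-0.11,0],[0,0,-0.12,0],[0,0,-0.12,0]]
  ]
}}

```text
time: 10.88
tcp_pos: [614.1, -202.7, 153.8]
eef_rot: [0.001, -0.075, 0.997, -0.0]
contact_force: [-0.3, -0.2, -0.0]
finger_gap: 85.2
```

```bash
python3 look.py w5
```

```text
10.875 [ 614.1 -202.7  153.8] [[-0.989, -0.15, 0.002], [-0.15, 0.989, -0.001], [-0.002, -0.001, -1.0]] gap 85.22854823232635 F [-0.32 -0.25 -0.04]
handle 1870 [ 611.  -200.8   81.7] circ 613.0 -200.5 19.1 zmed 82.3 tool delta [  1.    2.5 122.8]
far 2675 [ 497.5 -220.1   81.9] circ 495.5 -220.4 18.9 zmed 82.2 tool delta [120.1   0.3 122.6]
```

View pics/w5.png

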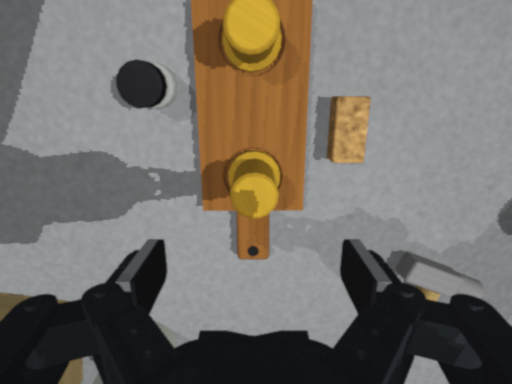

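The handle-side pedestal is back in its recess at wrist pixel (254,195), top z 82.3, within about 1.3 mm of its start. Next is the far one: tool shift x +119, y -1.

{"fn": "arm_command", "kwargs": {
  "moves": [
    [[0.02,0,0,0],[0.05,0,0,0],[0.08,-0.001,0,0],[0.105,-0.001,0,0],[0.119,-0.001,0,0],[0.119,-0.001,0,0],[0.119,-0.001,0,0]]
  ]
}}

```text
time: 11.8
tcp_pos: [496.7, -221.2, 152.7]
eef_rot: [0.0, -0.075, 0.997, 0.0]
contact_force: [-0.3, -1.1, -0.0]
finger_gap: 85.2
```

```bash
python3 look.py w6
```

```text
11.8 [ 496.7 -221.2  152.7] [[-0.989, -0.15, 0.001], [-0.15, 0.989, 0.0], [-0.001, -0.0, -1.0]] gap 85.17664684268415 F [-0.26 -1.1  -0.04]
handle 1274 [ 605.9 -201.5   80.6] circ 612.0 -200.3 19.0 zmed 82.2 tool delta [-117.     3.4  121.8]
far 1886 [ 493.  -220.6   81.7] circ 494.9 -220.4 19.0 zmed 82.4 tool delta [  1.7   1.1 121.7]
```

View pics/w6.png

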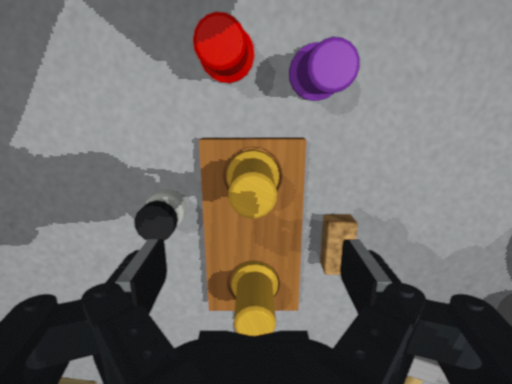

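The far cap is at (252,192) and the grasp offset is under 2 mm. The jar and the cork clear the fingers. Descend.

{"fn": "arm_command", "kwargs": {
  "moves": [
    [[0.001,0,0.015,0],[0.001,0,0.035,0],[0.001,0,0.055,0],[0.001,0,0.075,0],[0.001,0,0.095,0],[0.001,0,0.11,0],[0.001,0,0.119,0],[0.001,0,0.119,0]]
  ]
}}

```text
time: 12.85
tcp_pos: [494.6, -221.0, 33.1]
eef_rot: [-0.001, -0.075, 0.997, 0.0]
contact_force: [-0.8, -0.2, 0.8]
finger_gap: 85.4
```

{"fn": "arm_command", "kwargs": {
  "moves": [
    [[0,0,0,0],[0,0,0,0],[0,0,0,0],[0,0,0,0],[0,0,0,0],[0,0,0,0],[0,0,0,0],[0,0,0,0]]
  ],
  "grip": 1
}}

```text
time: 13.85
tcp_pos: [495.6, -222.0, 34.7]
eef_rot: [0.001, -0.075, 0.997, -0.001]
contact_force: [-0.2, -1.5, 6.2]
finger_gap: 36.5
```

{"fn": "arm_command", "kwargs": {
  "moves": [
    [[0,0,-0.004,0],[0,0,-0.011,0],[0,0,-0.019,0],[0,0,-0.028,0],[0,0,-0.037,0],[0,0,-0.046,0],[0,0,-0.052,0],[0,0,-0.052,0]]
  ]
}}

```text
time: 14.85
tcp_pos: [495.4, -221.6, 86.4]
eef_rot: [0.001, -0.075, 0.997, -0.0]
contact_force: [-0.5, 0.3, -6.3]
finger_gap: 36.5
```

{"fn": "arm_command", "kwargs": {
  "moves": [
    [[0,0,0,0],[0,0,0,0],[0,0,0,0],[0,0,0,0],[0,0,0,0],[0,0,0,0],[0,0,0,0],[0,0,0,0]]
  ]
}}

```text
time: 15.85
tcp_pos: [495.0, -221.4, 85.8]
eef_rot: [0.0, -0.075, 0.997, 0.0]
contact_force: [0.9, -0.3, -6.1]
finger_gap: 36.6
```

```bash
python3 - <<'E'
from h import *
for i in range(4):
    s=ctrl.get_state(); print(s["time"],s["tcp_pos"].round(2),s["contact_force"].round(2),s["torque"].round(3),s["effort"].round(2),s["finger_gap"])
    im,d=ctrl.snapshot("scene" if i%2==0 else "top"); 
    if i==0: cv2.imwrite("pics/s7.png",cv2.resize(im[160:310,110:310,::-1],None,fx=4,fy=4,interpolation=cv2.INTER_CUBIC))
    if i==1: cv2.imwrite("pics/t7.png",im[:,:,::-1])
E
```

```text
15.85 [ 495.   -221.37   85.81] [ 0.87 -0.26 -6.05] [ 0.017  0.039 -0.001] [  0.   -48.03  26.29   0.    -0.    -0.  ] 36.585513145141256
15.9 [ 494.97 -221.32   85.78] [-0.14  0.48 -7.1 ] [-0.002 -0.05   0.003] [  0.   -48.03  26.29   0.    -0.     0.  ] 36.67494448885015
15.95 [ 495.   -221.37   85.79] [-0.32  0.47 -6.98] [-0.037 -0.035  0.012] [ -0.   -48.03  26.29   0.    -0.     0.  ] 36.74759384825039
16.0 [ 494.97 -221.33   85.78] [-0.47  0.03 -5.95] [-0.001 -0.01  -0.009] [  0.   -48.03  26.29   0.    -0.     0.  ] 36.722479715244035
```

View pics/s7.png

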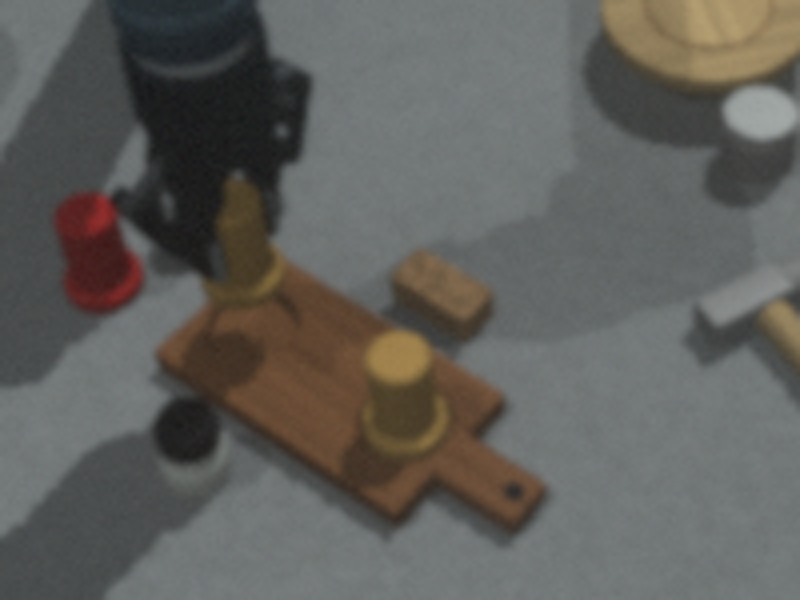

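View pics/t7.png

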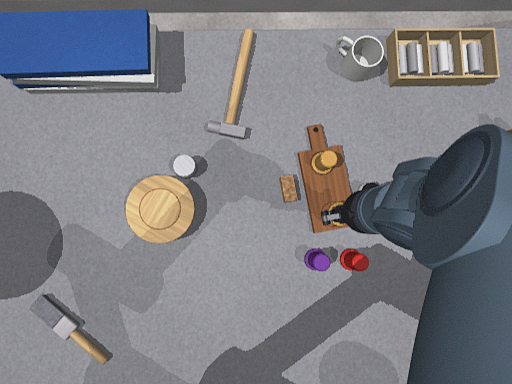

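The far pedestal reads about -6.5 N against -2.2 N, so it is clearly the heavier one. The light one stands in its recess at crop (398,360). Now the turntable centre.

```bash
python3 - <<'E'
from h import *
from scipy.optimize import least_squares
for n in ("top","scene"):
    p=ctrl.camera_params(n); C=cloud(p,np.load(f"pics/{n}0_d.npy"))
    m=((np.hypot(C[...,0]-516,C[...,1]-162)<100)&(np.hypot(C[...,0]-606,C[...,1]-113)>38)&(C[...,2]>38)&(C[...,2]<52)).astype(np.uint8)
    c=max(cv2.findContours(m,cv2.RETR_EXTERNAL,cv2.CHAIN_APPROX_NONE)[0],key=len)[:,0]
    X=C[c[:,1],c[:,0]]
    f=lambda q:np.hypot(X[:,0]-q[0],X[:,1]-q[1])-q[2]
    r=least_squares(f,[516,162,75],loss="soft_l1"); print(n,r.x.round(1),np.abs(f(r.x)).mean(),"z",np.median(C[m>0][:,2]))
a=ctrl.camera_params("top");b=ctrl.camera_params("scene")
print("inner ring tri",tri([(a["origin"],ray(a,160,209)),(b["origin"],ray(b,240+235/5,130+157/5))]))
s=ctrl.get_state();Rm=rot(s["eef_rot"])
print((Rm.T@(np.array([517,161,169])-s["tcp_pos"])).round(1))
E
```

```text
top [516.9 164.3  73.3] 1.0857577430928584 z 45.05357202833204
scene [518.7 161.5  72.9] 2.4230736530678176 z 43.68239010061336
inner ring tri [516.09840147 166.56946562  36.34289476]
[-79.  374.8 -83.2]
```

The disc centre is about (517,163) and its top is at z≈45; the two views agree within 3 mm. Lift 83 mm first, then cross with gentle ramps.

{"fn": "arm_command", "kwargs": {
  "moves": [
    [[0,0,-0.005,0],[0,0,-0.017,0],[0,0,-0.032,0],[0,0,-0.047,0],[0,0,-0.062,0],[0,0,-0.075,0],[0,0,-0.083,0],[0,0,-0.083,0]]
  ]
}}

```text
time: 17.05
tcp_pos: [495.4, -221.6, 169.5]
eef_rot: [0.001, -0.075, 0.997, -0.0]
contact_force: [-0.3, 0.1, -7.3]
finger_gap: 36.6
```

{"fn": "arm_command", "kwargs": {
  "moves": [
    [[-0.002,0.008,0,0],[-0.005,0.023,0,0],[-0.01,0.046,0,0],[-0.016,0.075,0,0],[-0.022,0.105,0,0],[-0.028,0.135,0,0],[-0.034,0.163,0,0],[-0.04,0.188,0,0]]
  ]
}}

```text
time: 18.05
tcp_pos: [505.5, -27.2, 168.4]
eef_rot: [-0.001, -0.076, 0.997, 0.0]
contact_force: [1.1, 0.4, -6.3]
finger_gap: 36.8
```

{"fn": "arm_command", "kwargs": {
  "moves": [
    [[-0.006,0.025,0,0],[-0.012,0.053,0,0],[-0.018,0.083,0,0],[-0.024,0.113,0,0],[-0.03,0.141,0,0],[-0.035,0.165,0,0],[-0.038,0.181,0,0],[-0.04,0.188,0,0]]
  ]
}}

```text
time: 19.05
tcp_pos: [517.1, 163.4, 168.5]
eef_rot: [-0.0, -0.076, 0.997, -0.0]
contact_force: [-0.9, -0.7, -6.3]
finger_gap: 36.6
```

{"fn": "arm_command", "kwargs": {
  "moves": [
    [[0,0,0,0],[0,0,0,0],[0,0,0,0],[0,0,0,0]]
  ]
}}

```text
time: 19.55
tcp_pos: [517.8, 161.9, 168.8]
eef_rot: [0.0, -0.075, 0.997, 0.0]
contact_force: [1.0, -0.2, -7.8]
finger_gap: 36.9
```

```bash
python3 - <<'E'
from h import *
s=ctrl.get_state(); print(s["time"],s["tcp_pos"].round(1),s["contact_force"].round(2),s["finger_gap"],abs(s["qvel"]).max())
pw=ctrl.camera_params("wrist")
for n in("scene","top","wrist"):
    im,d=ctrl.snapshot(n); cv2.imwrite(f"pics/{n}8.png",im[:,:,::-1]); np.save(f"pics/{n}8.npy",d)
    p=pw if n=="wrist" else ctrl.camera_params(n); C=cloud(p,d)
    for nm,c,r,lo,hi in [("handle",(613,-202),40,70,95),("tin",(604,113),32,35,55),("jar",(545,-303),30,40,60),("cork",(557,-126),45,18,32),("held foot",(517,163),40,120,160)]:
        m=(np.hypot(C[...,0]-c[0],C[...,1]-c[1])<r)&(C[...,2]>lo)&(C[...,2]<hi); X=C[m]
        if len(X)>20: print(n,nm,m.sum(),X.mean(0).round(1),X.min(0).round(1),X.max(0).round(1))
E
```

```text
19.55 [517.8 161.9 168.8] [ 0.97 -0.23 -7.81] 36.88347658439197 0.0032854072169712333
scene handle 209 [ 617.2 -206.1   78.4] [ 595.3 -223.2   71. ] [ 634.5 -186.5   83.5]
scene tin 253 [608.2 109.7  42.6] [573.5  85.   35.1] [635.  141.4  47.1]
scene jar 201 [ 547.8 -306.6   47.6] [ 527.6 -324.6   40. ] [ 565.5 -288.1   52.3]
scene cork 256 [ 559.8 -125.9   23.1] [ 527.7 -169.1   18. ] [ 589.8 -105.4   27.6]
scene held foot 128 [529.  148.7 152.6] [498.  134.9 140.9] [544.6 184.  160. ]
top handle 248 [ 612.1 -200.2   79.8] [ 594.8 -220.3   70. ] [ 629.8 -182.9   84.3]
top tin 422 [608.7 111.9  44.3] [572.9  87.6  35. ] [635.3 139.9  48.4]
top jar 227 [ 544.3 -301.7   49.1] [ 527.6 -321.    40.6] [ 561.5 -284.7   54.1]
top cork 392 [ 556.6 -125.8   24. ] [ 525.6 -169.5   18. ] [ 587.2 -103.2   29. ]
top held foot 84 [501.8 150.9 155.3] [494.3 137.4 145.9] [516.2 170.7 159.8]
wrist tin 488 [600.  100.3  44.3] [572.3  88.5  35. ] [622.2 122.6  48.9]
wrist held foot 1509 [500.9 161.1 156.9] [492.4 138.7 146.7] [519.  187.5 160. ]
```

View pics/scene8.png

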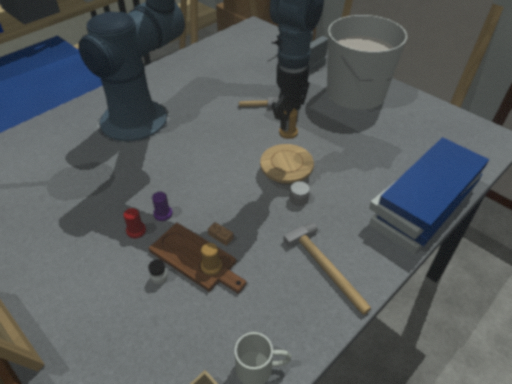

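View pics/top8.png

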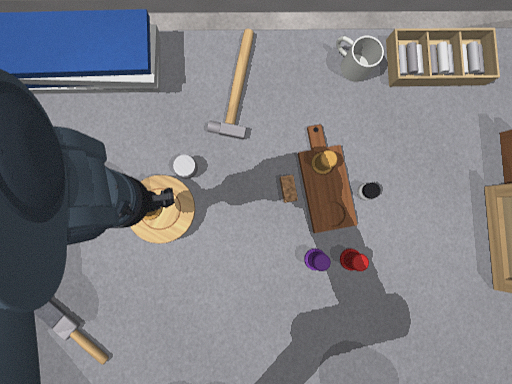

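View pics/wrist8.png

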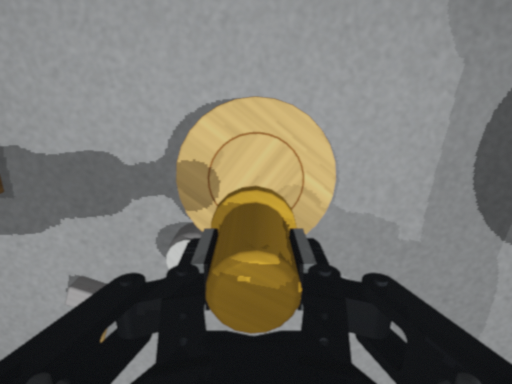

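The scene view shows the heavy pedestal upright at (289,125) above the disc (288,162), and the light one in its recess at (210,262). The bystanders have not moved. I'll check the disc centre once against the wrist view (ring centre at (256,178)), then hand in.

```bash
python3 - <<'E'
from h import *
p=ctrl.camera_params("wrist"); c=at_z(p,256,178,45); s=ctrl.get_state()
print("disc centre",c.round(1),"tcp",s["tcp_pos"].round(1),s["contact_force"].round(1),s["finger_gap"],abs(s["qvel"]).max())
if np.hypot(*(c-s["tcp_pos"])[:2])<12: print("sign", ctrl.sign_off())
E
```

```text
disc centre [515.7 166.2  45. ] tcp [517.8 162.2 168.8] [ 0.  -0.1 -7.2] 36.73686746500392 0.002858435792262736
the job is handed in; nothing more can be done
sign None
```

I lifted the pedestal by the handle first: the wrist force read about 2.2 N, so roughly 0.22 kg. I set it back in its own recess and let go. Then I lifted the far one, which read about 6.5 N (roughly 0.66 kg) and is the heavier. I carried it to the turntable and handed the job in at about 19.7 s. No verdict is given.

**Held pedestal:** at hand-in it was gripped (36.7 mm opening), upright and still. It was about 5 mm from the disc's centre by the wrist view, with its foot about 100 mm above the disc.

**Everything else:** the lighter pedestal stands in its recess, within about 1.5 mm of its start. The jar, cork block and tin are where they began, within measuring noise (at most about 2 mm).

**Disagreements:**
- **Scene camera:** it placed the pedestal tops about 5 mm away from where the top and wrist cameras did. I used the latter two, which agreed.
- **Two-view height:** measuring the tops from the top and scene pictures gave z≈73.5 mm, while depth readings gave 79–82 mm and the given sizes 81 mm. I used the depth value.

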